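Put the lid on the medicine chest and clamp it

ROBOT

A 6-joint arm with a two-finger parallel gripper is mounted at the origin on the work surface. World frame = base frame: x ahead of the robot, y to its left, z up, the work surface at z = 0. Lengths are in m, angles in rad, forces in N, time in s.
With the tool pointing down it reaches from about 0.25 to 0.775 m from the base axis. Payload 4 kg.
Tool frame: the origin (TCP) lies midway between the tips of the shut fingers; the grasp point (between the pads) lies 19 mm behind it; z points along the fingers, y is the line along which they close (so a half turn about z gives the same grasp; the last joint's range is limited). The gripper opens to 85 mm and grips with 20 to 120 N. Pads are 22 mm wide; open, the fingers measure 114 mm over their backs; the gripper's body (76 mm by 85 mm) begins 54 mm behind the grasp point. The pads swing forward as they close: fully open they stand 13 mm farther back than shut.
Start: joints at [1.118, 0.087, 1.371, -0, 1.684, -0.103], TCP at [0.188, 0.517, 0.231] pointing down, gripper open.
Joint ranges: [-3.1, 3.1], [-0.76, 2.03], [0.27, 2.55], [-1.08, 4.22], [0.17, 2.65], [-2.57, 2.57]. Speed limits (rad/s): [2.79, 2.79, 3.14, 3.14, 3.14, 3.14].

INTERFACE

Orientations are given as [roll, pitch, yaw] about the fixed x, y, z axes, in that order (R = Rz(yaw) Ry(pitch) Rx(roll)).
In Python, from rig import * gives the robot as it stands. The module is installed in compiled form; this text tells all that it offers.
- The arm moves only by the tool send_rows, never from a script. Its argument "series" is a list that holds one entry, the list of rows, each a list of 7 numbers: the opening, from -1 (shut) to 1 (fully open), then the shift along the tool's x, y, z scaled (see below), then the turn, a rotation vector about the tool's x, y, z scaled (see below). In form: [[[jaw, tx, ty, tz, rx, ry, rz], ...]]. A call has 1 to 12 rows; each row is the pose to reach, as a shift and turn from the pose commanded when the call began, along the tool's axes at that moment, turning the shorter way round; what a row does not reach only later rows make up. The controller multiplies each number of a shift by 0.2 m and each number of a turn by 2 pi rad. A row lasts 1/10 s, in which the tool goes at most 50 mm and 8.59 degrees, less where a joint would pass 70% of its speed; a pose out of reach is approached as far as the arm can. A call with a number of a shift or a turn outside -1 to 1 is refused whole. A call with a gripper value outside its range is refused whole. The fingers move at their own pace and stop on an object; "squeeze" is the grip in N (left out, the last holds). Time passes only in rows, so rows that repeat a pose let the fingers close. It gives the time, the measured TCP pose, the force, the opening and the grip force at its end, in the units of the state.
- sense(): the state, without advancing time (a new reading comes with each control period).
- grab_frame(name): name is "side" or "top" or "wrist"; returns the picture (384x512x3 uint8, red, green, blue); there is no depth.
- calibration(name): a dict with "vertical_fov" (degrees; the focal length in pixels is half the picture's height over the tangent of half this angle, whatever the lens; pixels are square), "cx", "cy" (the principal point, pixels), "R" (3x3) and "t" (3): a world point X has camera coordinates R X + t. Camera axes: x right, y down, z forward; pixel columns grow to the right and rows downward; lengths in m; the calibration is good to about 2 mm. A picture is of the moment at which its call begins: read the wrist's pose just before it. calibration takes no time and is no camera call; for the wrist camera it gives the pose at the moment of the call.
- finish_job(): hands the job in; it is judged then, once.
The state is a dict: "t": time; "joints": joint angles; "joint_vel": joint speeds; "joint_efforts": joint torques, N m; "tool_pos": TCP position; "orientation": TCP orientation; "contact_force": force on the tool from outside, world axes, zero at the start; "moment": the same for the moment, N m; "opening": finger opening in m; "gripper_force": force on a finger pad.
Only numpy, scipy, OpenCV 4.12 (cv2) and the standard library are available. Lean on these libraries where they do the work, as an engineer would, in place of code of your own. Each camera call takes 0.05 s, during which the arm holds its last target. There are 200 camera calls.

TASK

The medicine chest is loaded; close it up. Put its lift-off lid on the sloping opening, with the lid's lower edge pushed fully home under the lip, then swing the steel cam lever all the way over so that its nose clamps the lid down flat against the springy seal. Leave the jar, comb, figurine and glasses case where they are.

Things in the scene. Friction and masses are not known exactly. Their poses are not given: they have to be found in the camera images.
- face: Sloping top frame (25 degrees, rising towards the robot) of the fixed wooden chest, 170 mm deep, 200 wide, 25 high at its far low side, 120 at the near high side. Origin: on the frame's surface, 75 mm above the dresser, where the centre of the lid's underside lies when seated. x up the slope, y across it, z out of the face. Opening 110 (x) by 150 mm (y).
- channel (a point): Channel across the low end of the face, 200 mm long: this point is the foot of its stop wall, at face x = -71 mm, z = 0. A lip 5 mm thick overhangs it: underside 16 mm above the face, edge 7 mm up the slope from the stop (face x = -64 mm). The lid's lower edge has to be slid down the slope under this lip to the stop.
- guide (a point): Foot of the inner face of one of the two guide strips beside the lid, at face y = +91 mm (the other at -91), 8 mm high, from face x = -55 to +55 mm; they leave 4 mm of play on each side of the lid.
- lid: Loose wooden lid, about 0.28 kg, lying flat: panel 140 (x) by 174 (y) by 10 mm with an upright grip rail on its middle, 90 mm long (along x), 14 mm thick (y), its top 43 mm above the underside. Origin: centre of the underside; z out of the rail's side. Either end may go downhill. Seated, its origin and axes agree with face (or half a turn about z).
- lever (a joint): Stiff L-shaped steel cam lever. At 0 rad (free) its handle points up the slope to the robot, past the chest and its nose stands out of the face, leaning back; growing values swing it up and over, away from the robot. At about 1.92 the handle leans 20 degrees over the lid and the nose presses the seated lid's upper edge home (stop at 2.0 with no lid). Stays where left; takes 5 to 10 N.
- lever_pivot (a point): Pivot of the lever, at face x = 96, z = 14 mm; its axis lies along face y, between two steel cheeks (face x 87 to 105 mm, 24 mm high, 44 mm over all in y). The nose reaches 38 mm from here, the handle 80 mm.
- lever_grip (a point): Point on the lever's handle 58 mm from the pivot, in the middle of its section (16 mm wide along face y, 10 mm thick).
- seal (a joint): Springy rubber seal strip under the lid's upper edge (120 mm wide, at face x = 57 to 67 mm): metres it stands out of the face, 0.006 when free, 0 when pressed flush (about 6 N). It keeps a lid that is merely laid on about 6 mm proud at its upper edge until the lever clamps it.
- jar: Empty amber glass jar, 62 mm across, 78 mm high, open; bystander. Origin: centre of its underside.
- figurine: Small ceramic figurine of the Virgen with rays, 54 mm across, 115 mm high; bystander. Origin: centre of its underside.
- comb: Green plastic comb lying flat, 150 by 34 by 6 mm; bystander. Origin: middle of its underside.
- glasses_case: Closed tortoiseshell glasses case, 160 by 62 by 40 mm; bystander. Origin: centre of its underside.
Not all that is in view belongs to the job. Of the things shaped like the lid, the wooden one is meant.

How it is judged:
On the way:
1. the lid lies in the frame, its lower edge home under the lip, the lever not yet swung over (x of lid in the frame of face between -0.005 and 0.0045 m and y of lid in the frame of face between -0.006 and 0.006 m and angle between the x axis of lid and the x axis of face, either way round below 0.08 rad and z of lid in the frame of face between -0.003 and 0.009 m and value of joint lever below 0.9 rad), for 0.2 s.
At the end, for the whole second after the job is handed in: The lid lies at rest in the frame, its lower edge home under the lip (within 4.5 mm along the slope, 6 mm across, 0.08 rad), flat against the frame (within 3 mm and 0.04 rad, seal pressed to under 2.5 mm), and the lever is swung over past 1.78 rad (x of lid in the frame of face between -0.005 and 0.0045 m and y of lid in the frame of face between -0.006 and 0.006 m and angle between the x axis of lid and the x axis of face, either way round below 0.08 rad and z of lid in the frame of face between -0.003 and 0.003 m and angle between the z axis of lid and the z axis of face, either way round below 0.04 rad and value of joint seal below 0.0025 m and value of joint lever above 1.78 rad and linear speed of lid below 0.01 m/s); the robot touches nothing.
It fails at once if a bystander (jar, comb, figurine or glasses case) is moved by more than 20 mm (distance of any of jar, figurine, comb, glasses_case from where it was at the start of the episode above 0.02 m).
It also fails if it takes over 67 s, if anything falls off the work surface, if the arm or the gripper's body presses on something with over 40 N, if the wrist force passes 120 N, or if a joint passes its speed limit or range.

## Working session

There is one attempt and no reset: what is moved stays moved. The work goes in short steps, Python scripts to look and compute and a tool call to move; the robot and the scene stay as the last step left them, time stands still between calls to the robot, and variables do not carry over. Pictures are saved under pics/ and viewed, at most 10 in all, crops included, and the job is handed in when it is done.

Besides the shell and the picture viewer there is one more tool, called after "Request:" as name(argument=value, ...) on one line, values as JSON. send_rows: Moves the arm, as the interface text tells. Shifts and turns lie within -1 to 1; 1 stands for 0.2 m of shift or 2 pi rad of turn. Its arguments: {"type":"object","properties":{"series":{"type":"array","items":{"type":"array","items":{"type":"array","items":{"type":"number","minimum":-1,"maximum":1}}}},"squeeze":{"type":"number"}},"required":["series"]}

```bash
mkdir -p pics; cat > h.py <<'E'
from rig import *
import numpy as np, cv2
from scipy.spatial.transform import Rotation as Ro
def K(c): 
    f=192/np.tan(np.radians(c["vertical_fov"])/2); return f,c["cx"],c["cy"]
def ray(c,u,v):
    f,cx,cy=K(c); R=np.array(c["R"]);t=np.array(c["t"])
    d=R.T@np.array([(u-cx)/f,(v-cy)/f,1]); return -R.T@t,d
def onz(c,u,v,z):
    o,d=ray(c,u,v); return o+d*(z-o[2])/d[2]
def proj(c,X):
    f,cx,cy=K(c); p=np.array(c["R"])@np.asarray(X)+np.array(c["t"]); return np.array([f*p[0]/p[2]+cx,f*p[1]/p[2]+cy])
def two(c1,p1,c2,p2):
    o1,d1=ray(c1,*p1);o2,d2=ray(c2,*p2);A=np.stack([d1,-d2],1)
    s=np.linalg.lstsq(A,o2-o1,rcond=None)[0];a=o1+s[0]*d1;b=o2+s[1]*d2
    return (a+b)/2,np.linalg.norm(a-b)
E
python3 - <<'E'
from h import *
ims=[]
for n in("side","top","wrist"):
    c=calibration(n);im=grab_frame(n);cv2.imwrite(f"pics/{n}0.png",im[...,::-1])
    print(n,c["vertical_fov"],c["cx"],c["cy"],np.round(-np.array(c["R"]).T@c["t"],3),np.round(c["R"],2).tolist())
for n in("side","top"):
    im=cv2.imread(f"pics/{n}0.png");cv2.imwrite(f"pics/{n}0b.png",cv2.resize(im,(800,600),interpolation=cv2.INTER_CUBIC))
print(sense())
E
```

```text
side 43.2731369627051 262.51007295059816 189.17783262220425 [ 0.004 -1.09   0.894] [[0.91, -0.41, 0.01], [-0.22, -0.5, -0.84], [0.35, 0.76, -0.55]]
top 56.1279609334702 249.22024847521655 197.07036632478705 [ 0.383 -0.013  1.229] [[-0.02, -1.0, -0.02], [-0.99, 0.03, -0.11], [0.11, 0.02, -0.99]]
wrist 60.87944365992789 260.65946410394594 190.96012571043215 [0.118 0.542 0.372] [[0.34, 0.94, -0.0], [0.9, -0.33, 0.29], [0.27, -0.1, -0.96]]
{'t': 0.15, 'joints': array([ 1.11790978e+00,  8.78165974e-02,  1.37191997e+00,  1.09401708e-05,
        1.68359102e+00, -1.03133335e-01]), 'joint_vel': array([ 0.00098157, -0.00284839, -0.004742  , -0.00091583, -0.00032737,
        0.00070814]), 'joint_efforts': array([ 2.74704347e-03, -3.52373171e+01, -3.13679159e+01, -6.19168077e-05,
        8.04407056e-03,  2.32224198e-05]), 'tool_pos': array([0.18831715, 0.51635094, 0.23038433]), 'orientation': array([-3.13986806e+00, -1.89427333e-04,  2.79184050e+00]), 'contact_force': array([ 0.30265126, -0.08719758, -0.2604354 ]), 'moment': array([-0.0219102 , -0.00234359, -0.03157756]), 'gripper_force': 0.0, 'opening': 0.0857649651880507}
```

View pics/top0b.png

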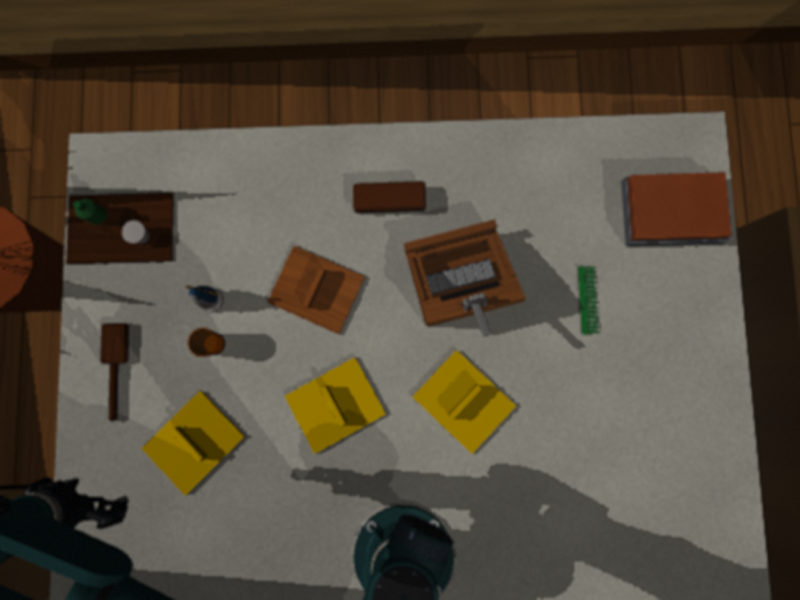

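View pics/side0b.png

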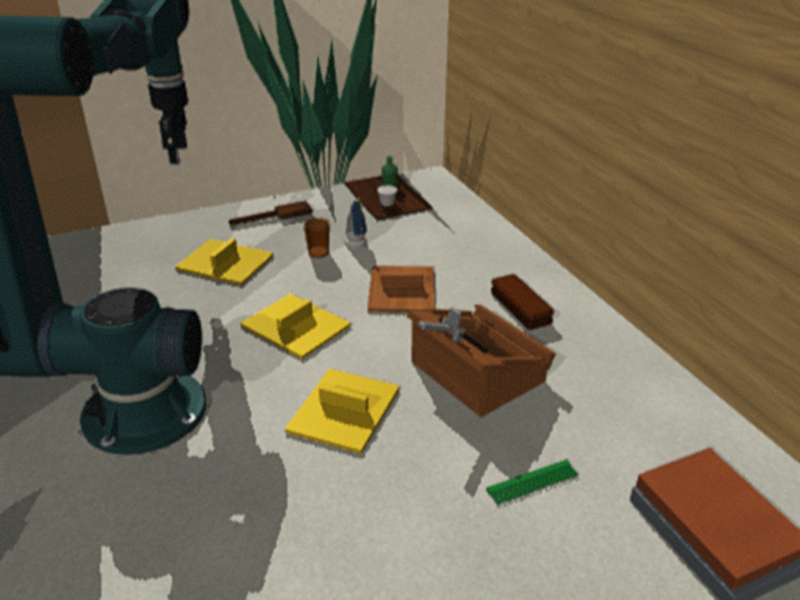

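The top view shows four lid-shaped things: yellow ones at (194,443), (336,404) and (466,400), and a wooden one at (318,289). The wooden one fits the description. The chest is at (465,272), with its lever handle at about (482,320). The jar is at (206,342), the figurine at (205,295), the comb at (588,300) and the glasses case at (390,197). I'll confirm the lid in an enlarged crop.

```bash
python3 - <<'E'
from h import *
t=cv2.imread("pics/top0.png");s=cv2.imread("pics/side0.png")
def cr(im,u,v,w,h,z): return cv2.convertScaleAbs(cv2.resize(im[v:v+h,u:u+w],None,fx=z,fy=z,interpolation=cv2.INTER_CUBIC),alpha=1.6)
a=cr(t,165,150,80,60,5);b=cr(t,250,135,100,75,4)
c=cr(s,225,160,80,60,5);d=cr(s,255,185,100,75,4)
cv2.imwrite("pics/crop1.png",np.vstack([np.hstack([a,b]),np.hstack([c,d])]))
E
```

```text
(no output)
```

View pics/crop1.png

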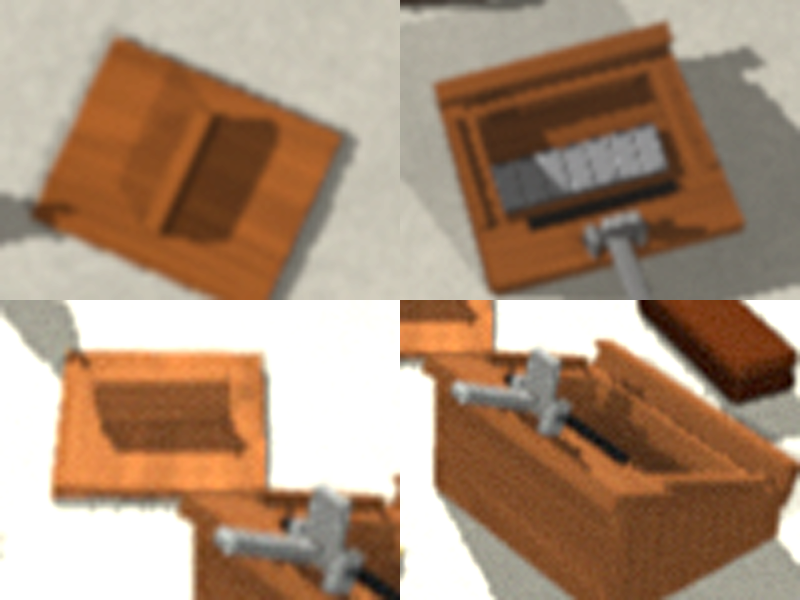

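The crop shows the wooden lid with its upright rail in both views (top image corners about (189,158), (235,177), (172,193)). It also shows the chest, with the lever free and its handle toward the robot. Next I'll measure both.

```bash
python3 - <<'E'
from h import *
t=cv2.imread("pics/top0.png");ct=calibration("top");cs=calibration("side")
hsv=cv2.cvtColor(t,cv2.COLOR_BGR2HSV)
m=((hsv[...,0]<16)&(hsv[...,1]>120)).astype(np.uint8);w=np.zeros_like(m);w[150:220,168:240]=1;m&=w
cn=max(cv2.findContours(m,0,1)[0],key=cv2.contourArea);b=cv2.boxPoints(cv2.minAreaRect(cn))
P=np.array([onz(ct,*p,.01) for p in b]);print("lid box",b.round(1).tolist(),P.round(4).tolist());print("sides",np.linalg.norm(P-np.roll(P,1,0),axis=1),"c",P.mean(0))
cr=lambda u,v:(165+u/5,150+v/5)
A=onz(ct,*cr(203,110),.043);B=onz(ct,*cr(157,234),.043);print("rail",A,B,np.linalg.norm(A-B),np.degrees(np.arctan2(*(A-B)[1::-1])))
for n,p,q in(("nearL",(273.75,207.5),(263.75,201.25)),("nearR",(335.75,191.5),(310,233.75))): print(n,two(ct,p,cs,q))
# face fit: crop points, face coords
s,c=np.sin(np.radians(25)),np.cos(np.radians(25))
pts=[((273.75,207.5),(106,100,0)),((335.75,191.5),(106,-100,0)),((260.25,161.25),(-64,100,21)),((318,147.5),(-64,-100,21))]
S=[];D=[]
for p,(x,y,z) in pts:
    x,y,z=np.array([x,y,z])/1e3; hz=.075+x*s+z*c; S.append([x*c-z*s,y]); D.append(onz(ct,*p,hz)[:2])
S=np.array(S);D=np.array(D);a=S-S.mean(0);d=D-D.mean(0)
th=np.arctan2((a[:,0]*d[:,1]-a[:,1]*d[:,0]).sum(),(a*d).sum());R=np.array([[np.cos(th),-np.sin(th)],[np.sin(th),np.cos(th)]])
o=D.mean(0)-R@S.mean(0);print("face",o,np.degrees(th),"res",(D-(S@R.T+o)).round(4).tolist())
E
```

```text
lid box [[170.89999389648438, 192.89999389648438], [187.1999969482422, 156.39999389648438], [233.0, 176.8000030517578], [216.8000030517578, 213.1999969482422]] [[0.5414, 0.2822, 0.01], [0.6672, 0.2256, 0.01], [0.5911, 0.0681, 0.01], [0.4673, 0.1257, 0.01]]
sides [0.17313905 0.13786834 0.17494111 0.13652756] c [0.56677261 0.1753993  0.01      ]
rail [0.60434209 0.15743235 0.043     ] [0.52158982 0.18908043 0.043     ] 0.08859761823164976 -20.929038579150976
nearL (array([ 0.47758626, -0.06509136,  0.11280645]), np.float64(0.009078816340397552))
nearR (array([ 0.52044012, -0.25700562,  0.12116441]), np.float64(0.007514103959004033))
face [ 0.55831237 -0.14299665] 9.965160382122844 res [[-0.1628, -0.0352], [-0.1531, -0.0308], [0.1552, 0.0299], [0.1608, 0.0362]]
```

Correction: I had the chest's left and right swapped. Face y points to the robot's right, so I'll refit and plan the first move.

```bash
cat >> h.py <<'E'
def rel(pos,R,show=True):
    s=sense();R0=Ro.from_euler('xyz',s["orientation"]).as_matrix()
    sh=R0.T@(np.asarray(pos)-s["tool_pos"])/.2; rv=Ro.from_matrix(R0.T@R).as_rotvec()/(2*np.pi)
    print("shift",sh.round(4).tolist(),"turn",rv.round(4).tolist(),"| tcp",s["tool_pos"].round(4),"F",s["contact_force"].round(1),"open",round(float(s["opening"]),4),"t",round(s["t"],2),"j6",s["joints"].round(2)[[4,5]])
def down(yaw): return Ro.from_euler('xyz',[np.pi,0,np.radians(yaw)]).as_matrix()
def rigid(S,D):
    S=np.array(S);D=np.array(D);a=S-S.mean(0);d=D-D.mean(0)
    th=np.arctan2((a[:,0]*d[:,1]-a[:,1]*d[:,0]).sum(),(a*d).sum());R=np.array([[np.cos(th),-np.sin(th)],[np.sin(th),np.cos(th)]])
    o=D.mean(0)-R@S.mean(0);return o,np.degrees(th),(D-(S@R.T+o)).round(4).tolist()
E
python3 - <<'E'
from h import *
ct=calibration("top");s,c=np.sin(np.radians(25)),np.cos(np.radians(25))
pts=[((273.75,207.5),(105,-100,0)),((335.75,191.5),(105,100,0)),((260.25,161.25),(-64,-100,21)),((318,147.5),(-64,100,21))]
S=[];D=[]
for p,(x,y,z) in pts:
    x,y,z=np.array([x,y,z])/1e3; S.append([x*c-z*s,y]); D.append(onz(ct,*p,.075+x*s+z*c)[:2])
print("face",rigid(S,D))
rel([.55,.185,.26],down(155.5))
E
```

```text
face (array([ 0.58649094, -0.13733119]), np.float64(-167.05597657421703), [[0.0015, -0.0019], [0.001, 0.0003], [0.0011, -0.0013], [-0.0036, 0.003]])
shift [-2.2666, -0.937, -0.1469] turn [-0.0003, -0.0, 0.0124] | tcp [0.1883 0.5164 0.2304] F [ 0.3 -0.1 -0.3] open 0.0858 t 0.15 j6 [ 1.68 -0.1 ]
```

Request:
send_rows(series=[[[1, -1, -0.41, -0.147, 0, 0, 0.0124], [1, -1, -0.41, -0.147, 0, 0, 0.0124], [1, -1, -0.41, -0.147, 0, 0, 0.0124], [1, -1, -0.41, -0.147, 0, 0, 0.0124], [1, -1, -0.41, -0.147, 0, 0, 0.0124]]])

```text
t: 0.65
tool_pos: [0.3511, 0.3683, 0.2612]
orientation: [3.142, 0.002, 2.709]
contact_force: [-0.2, 0.8, 0.1]
opening: 0.0854
gripper_force: 0.0
```

Request:
send_rows(series=[[[1, -1, -0.47, 0, 0, 0, 0], [1, -1, -0.47, 0, 0, 0, 0], [1, -1, -0.47, 0, 0, 0, 0], [1, -1, -0.47, 0, 0, 0, 0], [1, -1.0, -0.47, 0, 0, 0, 0], [1, -1.0, -0.47, 0, 0, 0, 0]]])

```text
t: 1.25
tool_pos: [0.4928, 0.2, 0.2597]
orientation: [-3.14, -0.001, 2.709]
contact_force: [-0.1, 1.1, 0.2]
opening: 0.0855
gripper_force: 0.0
```

Request:
send_rows(series=[[[1, -0.25, 0, 0, 0, 0, 0], [1, -0.25, 0, 0, 0, 0, 0], [1, -0.25, 0, 0, 0, 0, 0], [1, -0.25, 0, 0, 0, 0, 0]]])

```text
t: 1.65
tool_pos: [0.536, 0.1829, 0.2608]
orientation: [3.141, -0.001, 2.715]
contact_force: [-0.8, 1.6, -0.6]
opening: 0.0853
gripper_force: 0.0
```

```bash
python3 - <<'E'
from h import *
rel([.567,.175,.2],down(155.5))
c=calibration("wrist");im=grab_frame("wrist")[...,::-1].copy();cv2.imwrite("pics/w1.png",im)
np.save("w1.npy",c,allow_pickle=True)
cv2.imwrite("pics/w1b.png",cv2.convertScaleAbs(cv2.resize(im,(800,600),interpolation=cv2.INTER_CUBIC),alpha=1.5))
E
```

```text
shift [-0.1578, 0.0282, 0.3041] turn [0.0001, -0.0001, 0.0002] | tcp [0.536  0.1829 0.2608] F [-0.8  1.6 -0.6] open 0.0853 t 1.65 j6 [ 1.74 -0.92]
```

View pics/w1b.png

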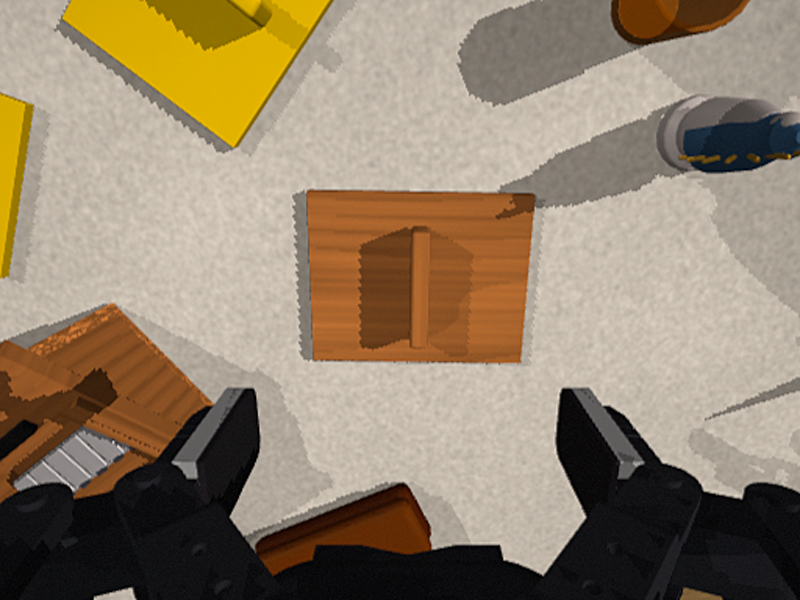

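The wrist view shows the wooden lid with corners (308,190), (535,193), (521,362) and (313,360) in the 800x600 picture. Its rail top runs from (420,228) to (419,347).

```bash
python3 - <<'E'
from h import *
c=np.load("w1.npy",allow_pickle=True).item()
q=lambda u,v:((u+.5)*.64-.5,(v+.5)*.64-.5)
D=[onz(c,*q(*p),.01)[:2] for p in((308,190),(535,193),(521,362),(313,360))]
S=[[.07,-.087],[.07,.087],[-.07,.087],[-.07,-.087]]
for sg in(1,-1): print(rigid([[a,b*sg] for a,b in S],D))
A,B=[onz(c,*q(*p),.043) for p in((420,228),(419.5,347))];print(A,B,(A+B)/2,np.linalg.norm(A-B),np.degrees(np.arctan2(*(A-B)[1::-1])))
E
```

```text
(array([0.56686379, 0.17916942]), np.float64(-24.284765898553378), [[-0.1274, 0.0603], [-0.126, 0.0572], [0.1276, -0.0592], [0.1257, -0.0583]])
(array([0.56686379, 0.17916942]), np.float64(154.77120647746398), [[0.0011, 0.0011], [-0.0002, -0.0008], [-0.0008, -0.0], [-0.0001, -0.0003]])
[0.52363344 0.19821866 0.043     ] [0.60631496 0.16102795 0.043     ] [0.5649742  0.17962331 0.043     ] 0.09066080463476557 155.7814606864092
```

Request:
send_rows(series=[[[1, -0.15, 0.008, 0.8, 0, 0, 0], [1, -0.15, 0.008, 0.8, 0, 0, 0], [1, -0.15, 0.008, 0.8, 0, 0, 0], [1, -0.15, 0.008, 0.8, 0, 0, 0], [1, -0.15, 0.008, 0.8, 0, 0, 0], [1, -0.15, 0.008, 0.8, 0, 0, 0]]])

```text
t: 2.3
tool_pos: [0.5659, 0.1718, 0.1038]
orientation: [3.139, 0.003, 2.715]
contact_force: [0.8, 0.0, 1.4]
opening: 0.0853
gripper_force: 0.0
```

```bash
python3 - <<'E'
from h import *
rel([.566,.1793,.016],down(155.2))
E
```

```text
shift [0.0163, 0.0331, 0.439] turn [0.0005, 0.0005, 0.0009] | tcp [0.5659 0.1718 0.1038] F [0.8 0.  1.4] open 0.0853 t 2.3 j6 [ 1.44 -0.95]
```

Request:
send_rows(series=[[[1, 0.016, 0.033, 0.25, 0, 0, 0.001], [1, 0.016, 0.033, 0.35, 0, 0, 0.001], [1, 0.016, 0.033, 0.437, 0, 0, 0.001], [1, 0.016, 0.033, 0.437, 0, 0, 0.001], [1, 0.016, 0.033, 0.437, 0, 0, 0.001], [-1, 0.016, 0.033, 0.437, 0, 0, 0.001], [-1, 0.016, 0.033, 0.437, 0, 0, 0.001], [-1, 0.016, 0.033, 0.437, 0, 0, 0.001], [-1, 0.016, 0.033, 0.437, 0, 0, 0.001], [-1, 0.016, 0.033, 0.437, 0, 0, 0.001], [-1, 0.016, 0.033, 0.437, 0, 0, 0.001]]], squeeze=60)

```text
t: 3.4
tool_pos: [0.565, 0.1784, 0.0138]
orientation: [3.141, 0.001, 2.708]
contact_force: [0.9, 0.6, 1.9]
opening: 0.013
gripper_force: 59.6
```

Request:
send_rows(series=[[[-1, 0, 0, 0, 0, 0, 0], [-1, 0, 0, 0, 0, 0, 0], [-1, 0, 0, -0.2, 0, 0, 0], [-1, 0, 0, -0.5, 0, 0, 0], [-1, 0, 0, -0.75, 0, 0, 0], [-1, 0, 0, -1, 0, 0, 0], [-1, 0, 0, -1, 0, 0, 0], [-1, 0, 0, -1, 0, 0, 0]]])

```text
t: 4.2
tool_pos: [0.5655, 0.1784, 0.2155]
orientation: [3.139, 0.004, 2.708]
contact_force: [-0.1, 0.5, -3.1]
opening: 0.0128
gripper_force: 59.2
```

```bash
python3 - <<'E'
from h import *
rel([.4,-.09,.30],down(192.9))
print(sense()["joints"].round(2))
E
```

```text
shift [0.1848, -1.5644, -0.4275] turn [0.0002, 0.0007, -0.1049] | tcp [0.5655 0.1784 0.2155] F [-0.1  0.5 -3.1] open 0.0128 t 4.2 j6 [ 1.66 -0.93]
[ 0.21  0.18  1.29 -0.    1.66 -0.93]
```

```bash
cat >> h.py <<'E'
def frame(o,yaw):
    p=np.radians(yaw);s,c=np.sin(np.radians(25)),np.cos(np.radians(25))
    x=np.array([np.cos(p)*c,np.sin(p)*c,s]);z=np.array([-s*np.cos(p),-s*np.sin(p),c]);y=np.cross(z,x)
    return np.array([o[0],o[1],.075]),np.stack([x,y,z],1)
def lidpose(o,yaw,x,y,z,tilt=0,h=.0138):
    # TCP pose for lid origin at face (x,y,z); tilt>0 (deg): lower edge pressed towards the face
    O,F=frame(o,yaw);F2=F@Ro.from_euler('y',-tilt,degrees=True).as_matrix()
    return O+F@[x,y,z]+F2@[0,0,h],np.stack([F2[:,0],-F2[:,1],-F2[:,2]],1)
E
python3 - <<'E'
from h import *
for z in(.14,.07):
    p,R=lidpose([.5865,-.1373],-167.05,.015,0,z);print(p);rel(p,R)
E
```

```text
[ 0.63659666 -0.12578031  0.22072941]
shift [-0.9623, -1.2303, -0.0261] turn [0.0231, 0.0676, -0.1033] | tcp [0.5655 0.1784 0.2155] F [-0.1  0.5 -3.1] open 0.0128 t 4.2 j6 [ 1.66 -0.93]
[ 0.6077658  -0.13240995  0.15728787]
shift [-0.8443, -1.3219, 0.2904] turn [0.0231, 0.0676, -0.1033] | tcp [0.5655 0.1784 0.2155] F [-0.1  0.5 -3.1] open 0.0128 t 4.2 j6 [ 1.66 -0.93]
```

Request:
send_rows(series=[[[-1, -0.1, -0.2, -0.3, 0.003, 0.008, -0.013], [-1, -0.2, -0.4, -0.35, 0.006, 0.017, -0.026], [-1, -0.3, -0.55, -0.35, 0.009, 0.025, -0.039], [-1, -0.4, -0.7, -0.35, 0.012, 0.034, -0.052], [-1, -0.5, -0.85, -0.35, 0.015, 0.043, -0.065], [-1, -0.6, -0.95, -0.35, 0.018, 0.052, -0.08], [-1, -0.8, -1, -0.3, 0.021, 0.06, -0.092], [-1, -0.95, -1, -0.25, 0.0231, 0.0676, -0.1033], [-1, -0.95, -1, -0.25, 0.0231, 0.0676, -0.1033], [-1, -0.95, -1, -0.25, 0.0231, 0.0676, -0.1033]]])

```text
t: 5.2
tool_pos: [0.6528, -0.0833, 0.2551]
orientation: [3.136, -0.453, -2.914]
contact_force: [0.5, -0.9, -1.3]
opening: 0.0132
gripper_force: 59.1
```

```bash
python3 - <<'E'
from h import *
p,R=lidpose([.5865,-.1373],-167.05,.015,0,.10);rel(p,R);print(sense()["joints"].round(2))
E
```

```text
shift [0.0354, -0.1909, 0.4089] turn [0.0008, -0.0027, 0.0002] | tcp [ 0.6528 -0.0833  0.2551] F [ 0.5 -0.9 -1.3] open 0.0132 t 5.2 j6 [ 2.28 -2.03]
[-0.14  0.68  0.6  -0.2   2.28 -2.03]
```

Request:
send_rows(series=[[[-1, 0.035, -0.19, 0.2, 0, -0.002, 0], [-1, 0.035, -0.19, 0.409, 0, -0.002, 0], [-1, 0.035, -0.19, 0.409, 0, -0.002, 0], [-1, 0.035, -0.19, 0.409, 0, -0.002, 0], [-1, 0.035, -0.19, 0.409, 0, -0.002, 0]]])

```text
t: 5.7
tool_pos: [0.6224, -0.1288, 0.1968]
orientation: [-3.138, -0.421, -2.916]
contact_force: [0.6, 0.1, -1.3]
opening: 0.0131
gripper_force: 59.3
```

```bash
python3 - <<'E'
from h import *
p,R=lidpose([.5865,-.1373],-167.05,.015,0,.10);rel(p,R)
st=sense();c=calibration("wrist");im=grab_frame("wrist")[...,::-1].copy();cv2.imwrite("pics/w2.png",im)
np.save("w2.npy",dict(c=c,st=st),allow_pickle=True)
cv2.imwrite("pics/w2b.png",cv2.convertScaleAbs(cv2.resize(im,(800,600),interpolation=cv2.INTER_CUBIC),alpha=1.5))
E
```

```text
shift [-0.0141, -0.001, 0.0614] turn [-0.0005, 0.0024, -0.0001] | tcp [ 0.6224 -0.1288  0.1968] F [ 0.6  0.1 -1.3] open 0.0131 t 5.7 j6 [ 2.08 -2.07]
```

View pics/w2b.png

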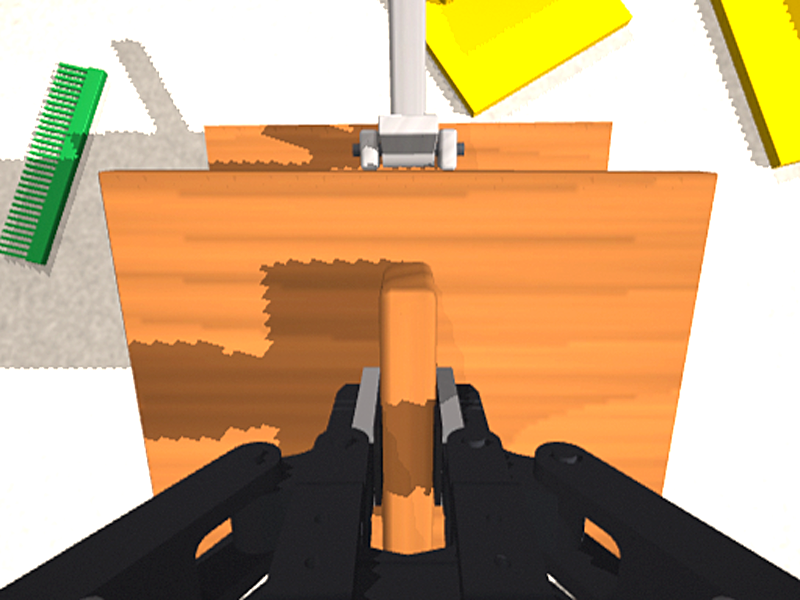

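The wrist view shows the held lid's upper edge from (100,172) to (717,174). The chest's near corners are at (207,127) and (611,122), and the lever's pivot pin ends are at (357,149) and (461,149).

```bash
python3 - <<'E'
from h import *
d=np.load("w2.npy",allow_pickle=True).item();c=d["c"];st=d["st"]
q=lambda u,v:((u+.5)*.64-.5,(v+.5)*.64-.5)
def onp(p,P0,n):
    o,r=ray(c,*q(*p));return o+r*((P0-o)@n)/(r@n)
o=np.array([.5865,-.1373]);yaw=-167.05
for i in range(4):
    O,F=frame(o,yaw);f=lambda p,z:F.T@(onp(p,O+F[:,2]*z,F[:,2])-O)
    A=f((207,127),0);B=f((611,122),0);p1=f((357,149),.014);p2=f((461,149),.014)
    print("corners",A.round(4),B.round(4),"pin",p1.round(4),p2.round(4),"o",o.round(4),yaw)
    e=B-A; yaw+=np.degrees(np.arctan2(e[0],-e[1])); 
    m=(A+B)/2; o=o+ (F@[ (p1+p2)[0]/2-.096, m[1],0])[:2]
T=st["tool_pos"];R=Ro.from_euler('xyz',st["orientation"]).as_matrix()
for p in((100,172),(717,174)): print("lid in tool",(R.T@(onp(p,T+R[:,2]*.0038,R[:,2])-T)).round(4))
for p in((382,290),(435,290)): print("rail in tool",(R.T@(onp(p,T-R[:,2]*.0292,R[:,2])-T)).round(4))
E
```

```text
corners [ 0.0984  0.0992 -0.    ] [ 0.1007 -0.1006 -0.    ] pin [0.0883 0.0238 0.014 ] [ 0.0883 -0.0257  0.014 ] o [ 0.5865 -0.1373] -167.05
corners [ 0.1057  0.0975 -0.    ] [ 0.1059 -0.1001 -0.    ] pin [0.095  0.0232 0.014 ] [ 0.0944 -0.0256  0.014 ] o [ 0.5931 -0.1351] -166.38468657697751
corners [ 0.1069  0.0985 -0.    ] [ 0.1069 -0.0988  0.    ] pin [0.0961 0.0244 0.014 ] [ 0.0955 -0.0244  0.014 ] o [ 0.594  -0.1335] -166.31780511319312
corners [ 0.1071  0.0986 -0.    ] [ 0.1071 -0.0986  0.    ] pin [0.0963 0.0245 0.014 ] [ 0.0957 -0.0243  0.014 ] o [ 0.5942 -0.1334] -166.31108208731814
lid in tool [ 0.0671 -0.085   0.0038]
lid in tool [0.0667 0.0863 0.0038]
rail in tool [ 0.0426 -0.0055 -0.0292]
rail in tool [ 0.0426  0.0067 -0.0292]
```

```bash
cat >> h.py <<'E'
FO,FY=np.array([.5942,-.1334]),-166.31
def lp(x,y,z,tilt=0):
    p,R=lidpose(FO,FY,x,y,z,tilt); return p-R@[-.003,.0006,0],R
def lidnow():
    s=sense();R=Ro.from_euler('xyz',s["orientation"]).as_matrix();O,F=frame(FO,FY)
    print("lid in face",(F.T@(s["tool_pos"]+R@[-.003,.0006,.0138]-O)).round(4),"tilt/err deg",np.degrees(Ro.from_matrix(F.T@np.stack([R[:,0],-R[:,1],-R[:,2]],1)).as_rotvec()).round(2),"F in face",(F.T@s["contact_force"]).round(1))
E
python3 - <<'E'
from h import *
lidnow();rel(*lp(.012,0,.035,4))
E
```

```text
lid in face [0.022  0.0019 0.1098] tilt/err deg [-0.08  1.   -0.72] F in face [ 0.1  0.2 -1.5]
shift [-0.0495, 0.0097, 0.3738] turn [0.0003, 0.0139, -0.002] | tcp [ 0.6233 -0.1289  0.1976] F [-0.6 -0.4 -1.4] open 0.0131 t 5.75 j6 [ 2.08 -2.07]
```

Request:
send_rows(series=[[[-1, -0.05, 0.01, 0.1, 0, 0.007, -0.001], [-1, -0.05, 0.01, 0.2, 0, 0.014, -0.002], [-1, -0.05, 0.01, 0.3, 0, 0.014, -0.002], [-1, -0.05, 0.01, 0.374, 0, 0.014, -0.002], [-1, -0.05, 0.01, 0.374, 0, 0.014, -0.002], [-1, -0.05, 0.01, 0.374, 0, 0.014, -0.002], [-1, -0.05, 0.01, 0.374, 0, 0.014, -0.002]]])

```text
t: 6.45
tool_pos: [0.6005, -0.1323, 0.1217]
orientation: [3.136, -0.513, -2.902]
contact_force: [0.0, 0.7, -1.6]
opening: 0.0127
gripper_force: 59.2
```

```bash
python3 - <<'E'
from h import *
lidnow();rel(*lp(.012,0,.006,4))
c=calibration("wrist");im=grab_frame("wrist")[...,::-1].copy();np.save("w3.npy",dict(c=c,st=sense()),allow_pickle=True)
sd=grab_frame("side")[...,::-1]
a=cv2.resize(im[40:190],(800,234),interpolation=cv2.INTER_CUBIC)
b=cv2.resize(sd[160:251,210:410],(800,364),interpolation=cv2.INTER_CUBIC)
cv2.imwrite("pics/w3b.png",cv2.convertScaleAbs(np.vstack([a,b]),alpha=1.4))
E
```

```text
lid in face [ 0.012  -0.0002  0.0311] tilt/err deg [-0.27 -4.4   0.04] F in face [-0.8 -0.7 -1.4]
shift [-0.0092, -0.0013, 0.1251] turn [0.0007, -0.0011, 0.0001] | tcp [ 0.6005 -0.1323  0.1217] F [ 0.   0.7 -1.6] open 0.0127 t 6.45 j6 [ 2.01 -2.06]
```

View pics/w3b.png

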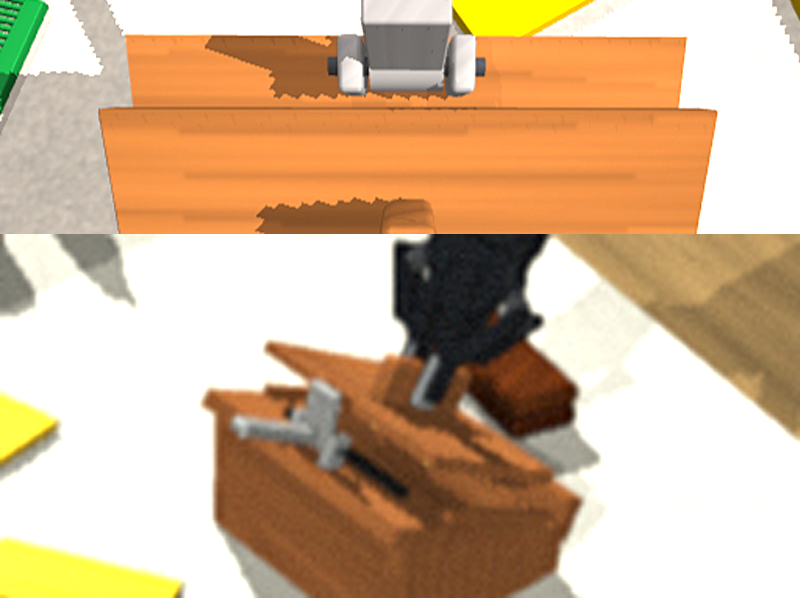

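The lid is centred and parallel to the chest: corners (127,36) and (686,38) against the lid edge from (100,108) to (717,111). The pin ends are at (332,66) and (482,68). I'll refine the x estimate.

```bash
python3 - <<'E'
from h import *
d=np.load("w3.npy",allow_pickle=True).item();c=d["c"]
q=lambda u,v:((u+.5)*.64-.5,40+(v+.5)*.64-.5)
O,F=frame(FO,FY)
def f(p,z):
    o,r=ray(c,*q(*p));n=F[:,2];return (F.T@(o+r*((O+n*z-o)@n)/(r@n)-O)).round(4)
print("corners",f((127,36),0),f((686,38),0),"pin",f((332,66),.014),f((482,68),.014))
lidnow();rel(*lp(.012,0,.006,4))
E
```

```text
corners [ 0.1074  0.0993 -0.    ] [ 0.107  -0.0991 -0.    ] pin [0.0959 0.0252 0.014 ] [ 0.0954 -0.0248  0.014 ]
lid in face [ 0.0121 -0.0002  0.0309] tilt/err deg [-0.28 -4.41  0.04] F in face [-0.7  0.2 -1.7]
shift [-0.0098, -0.0015, 0.1241] turn [0.0008, -0.0011, 0.0001] | tcp [ 0.6003 -0.1323  0.1216] F [-0.  -0.3 -1.8] open 0.0133 t 6.55 j6 [ 2.01 -2.06]
```

Request:
send_rows(series=[[[-1, -0.003, 0, 0.04, 0, 0, 0], [-1, -0.006, 0, 0.08, 0, 0, 0], [-1, -0.01, -0.001, 0.11, 0, 0, 0], [-1, -0.01, -0.001, 0.124, 0, 0, 0], [-1, -0.01, -0.001, 0.124, 0, 0, 0], [-1, -0.01, -0.001, 0.124, 0, 0, 0]]])

```text
t: 7.15
tool_pos: [0.5893, -0.1346, 0.0984]
orientation: [3.135, -0.515, -2.901]
contact_force: [-0.6, 1.4, 1.9]
opening: 0.0131
gripper_force: 60.0
```

```bash
python3 - <<'E'
from h import *
lidnow();rel(*lp(-.002,0,.006,4))
E
```

```text
lid in face [ 0.0126 -0.0006  0.0051] tilt/err deg [-0.34 -4.52  0.06] F in face [ 1.  -1.5  1.6]
shift [-0.0717, -0.0028, -0.0102] turn [0.0009, -0.0014, 0.0002] | tcp [ 0.5893 -0.1346  0.0984] F [-0.6  1.4  1.9] open 0.0131 t 7.15 j6 [ 1.96 -2.05]
```

Request:
send_rows(series=[[[-1, -0.015, -0.001, -0.005, 0, 0, 0], [-1, -0.03, -0.002, -0.006, 0, 0, 0], [-1, -0.045, -0.003, -0.008, 0, 0, 0], [-1, -0.055, -0.003, -0.009, 0, 0, 0], [-1, -0.062, -0.003, -0.01, 0, 0, 0], [-1, -0.062, -0.003, -0.01, 0, 0, 0], [-1, -0.062, -0.003, -0.01, 0, 0, 0]]])

```text
t: 7.85
tool_pos: [0.601, -0.1328, 0.093]
orientation: [3.135, -0.515, -2.901]
contact_force: [1.4, -0.4, 2.4]
opening: 0.0129
gripper_force: 60.0
```

```bash
python3 - <<'E'
from h import *
lidnow();rel(*lp(-.004,0,.006,4))
E
```

```text
lid in face [-0.0005  0.0003  0.0052] tilt/err deg [-0.33 -4.53  0.06] F in face [-0.2  0.7  2.8]
shift [-0.0167, 0.002, -0.0054] turn [0.0009, -0.0015, 0.0002] | tcp [ 0.601  -0.1328  0.093 ] F [ 1.4 -0.4  2.4] open 0.0129 t 7.85 j6 [ 1.97 -2.05]
```

Request:
send_rows(series=[[[-1, -0.006, 0.0, -0.001, 0, 0, 0], [-1, -0.012, 0.0, -0.002, 0, 0, 0], [-1, -0.018, 0.0, -0.003, 0, 0, 0], [-1, -0.022, 0.0, -0.003, 0, 0, 0], [-1, -0.022, 0.0, -0.003, 0, 0, 0]]])

```text
t: 8.35
tool_pos: [0.6017, -0.1325, 0.0935]
orientation: [3.135, -0.525, -2.904]
contact_force: [-8.9, -2.4, 9.3]
opening: 0.0133
gripper_force: 60.0
```

```bash
python3 - <<'E'
from h import *
lidnow();rel(*lp(-.004,0,.003,2.4))
E
```

```text
lid in face [-0.0007  0.0002  0.006 ] tilt/err deg [-0.42 -5.07 -0.07] F in face [12.3  0.2  4.5]
shift [-0.0145, 0.0014, 0.014] turn [0.0012, -0.0074, -0.0002] | tcp [ 0.6017 -0.1325  0.0935] F [-8.9 -2.4  9.3] open 0.0133 t 8.35 j6 [ 1.98 -2.05]
```

Request:
send_rows(series=[[[-1, 0.0, 0, 0.004, 0, -0.002, 0], [-1, 0.005, 0, 0.008, 0, -0.005, 0], [-1, 0.01, 0, 0.013, 0, -0.0072, 0], [-1, 0.01, 0, 0.013, 0, -0.0072, 0], [-1, 0.01, 0, 0.013, 0, -0.0072, 0]]])

```text
t: 8.85
tool_pos: [0.6002, -0.1328, 0.091]
orientation: [3.135, -0.475, -2.903]
contact_force: [-5.5, -1.7, 6.4]
opening: 0.0131
gripper_force: 60.1
```

```bash
python3 - <<'E'
from h import *
lidnow();rel(*lp(0,0,.003,2.4))
E
```

```text
lid in face [-0.0011  0.0002  0.0032] tilt/err deg [-0.39 -2.24 -0.01] F in face [7.9 0.3 3.4]
shift [0.0052, 0.0014, 0.0009] turn [0.0011, 0.0004, -0.0] | tcp [ 0.6002 -0.1328  0.091 ] F [-5.5 -1.7  6.4] open 0.0131 t 8.85 j6 [ 1.92 -2.05]
```

Request:
send_rows(series=[[[0.2, 0, 0, 0, 0, 0, 0], [0.2, 0, 0, 0, 0, 0, 0], [0.2, 0, 0, 0, 0, 0, 0], [0.2, 0, 0, 0, 0, 0, 0], [0.2, 0, 0, -0.1, 0, 0, 0], [0.2, 0, 0, -0.3, 0, 0, 0], [0.2, 0, 0, -0.5, 0, 0, 0], [0.2, 0, 0, -0.7, 0, 0, 0], [0.2, 0, 0, -0.7, 0, 0, 0], [0.2, 0, 0, -0.7, 0, 0, 0]]])

```text
t: 9.85
tool_pos: [0.6646, -0.1179, 0.2157]
orientation: [3.136, -0.468, -2.901]
contact_force: [0.4, -1.4, -0.9]
opening: 0.0513
gripper_force: 0.0
```

```bash
python3 - <<'E'
from h import *
st=sense();c=calibration("wrist");im=grab_frame("wrist")[...,::-1].copy();cv2.imwrite("pics/w4.png",im);np.save("w4.npy",dict(c=c,st=st),allow_pickle=True)
cv2.imwrite("pics/w4b.png",cv2.convertScaleAbs(cv2.resize(im,(800,600),interpolation=cv2.INTER_CUBIC),alpha=1.4))
O,F=frame(FO,FY);print(st["tool_pos"],st["opening"],st["contact_force"].round(1))
# lever grip at joint angle 0: face (.154,0,.014); grasp point 19 mm behind TCP, tool vertical, y along face y
g=O+F@[.154,0,.014];print("grip",g);rel(g+[0,0,.10],down(FY))
E
```

```text
[ 0.66463405 -0.11794851  0.21566523] 0.05133590784865094 [ 0.4 -1.4 -0.9]
grip [ 0.46434233 -0.16503188  0.15277152]
shift [1.0006, 0.0075, 0.2926] turn [0.0011, -0.0751, 0.0] | tcp [ 0.6638 -0.118   0.214 ] F [ 0.4 -0.3 -1.1] open 0.0515 t 9.9 j6 [ 2.23 -2.08]
```

View pics/w4b.png

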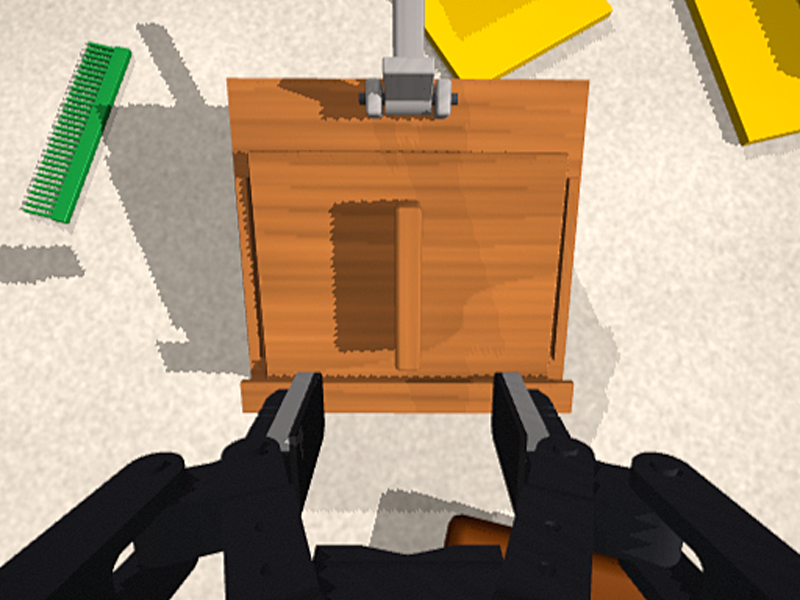

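The lid lies between the guides with its lower edge under the lip (row ~380) and parallel to the chest. The lever is still free, so I'll move over its handle.

Request:
send_rows(series=[[[0.2, 0.2, 0, 0.03, 0, -0.015, 0], [0.2, 0.4, 0, 0.09, 0, -0.03, 0], [0.2, 0.6, 0, 0.15, 0, -0.045, 0], [0.2, 0.8, 0.005, 0.22, 0, -0.06, 0], [0.2, 1, 0.0075, 0.2926, 0.001, -0.0751, 0], [0.2, 1, 0.0075, 0.2926, 0.001, -0.0751, 0], [0.2, 1, 0.0075, 0.2926, 0.001, -0.0751, 0]]])

```text
t: 10.6
tool_pos: [0.4618, -0.1648, 0.2524]
orientation: [3.14, -0.0, -2.905]
contact_force: [1.6, -0.2, 0.0]
opening: 0.0513
gripper_force: 0.0
```

```bash
python3 - <<'E'
from h import *
d=np.load("w4.npy",allow_pickle=True).item();c=d["c"]
q=lambda u,v:((u+.5)*.64-.5,(v+.5)*.64-.5)
O,F=frame(FO,FY)
def f(p,z):
    o,r=ray(c,*q(*p));n=F[:,2];return (F.T@(o+r*((O+n*z-o)@n)/(r@n)-O)).round(4)
print("pin",f((361,99),.014),f((456,99),.014),"lid top edge",f((248,152),.016),f((568,152),.016),"lip edge",f((242,381),.021),f((573,380),.021))
g=O+F@[.154,0,.014];rel(g+[0,0,-.019],down(FY))
c=calibration("wrist");im=grab_frame("wrist")[...,::-1].copy();np.save("w5.npy",dict(c=c,st=sense()),allow_pickle=True)
cv2.imwrite("pics/w5b.png",cv2.convertScaleAbs(cv2.resize(im,(800,600),interpolation=cv2.INTER_CUBIC),alpha=1.4))
E
```

```text
pin [0.0956 0.0254 0.014 ] [ 0.0957 -0.0248  0.014 ] lid top edge [0.0685 0.0866 0.016 ] [ 0.0688 -0.0858  0.016 ] lip edge [-0.0627  0.0992  0.021 ] [-0.0622 -0.0983  0.021 ]
shift [-0.0123, -0.0048, 0.5933] turn [0.0002, -0.0, -0.0005] | tcp [ 0.4618 -0.1648  0.2524] F [ 1.6 -0.2  0. ] open 0.0513 t 10.6 j6 [ 1.72 -2.27]
```

View pics/w5b.png

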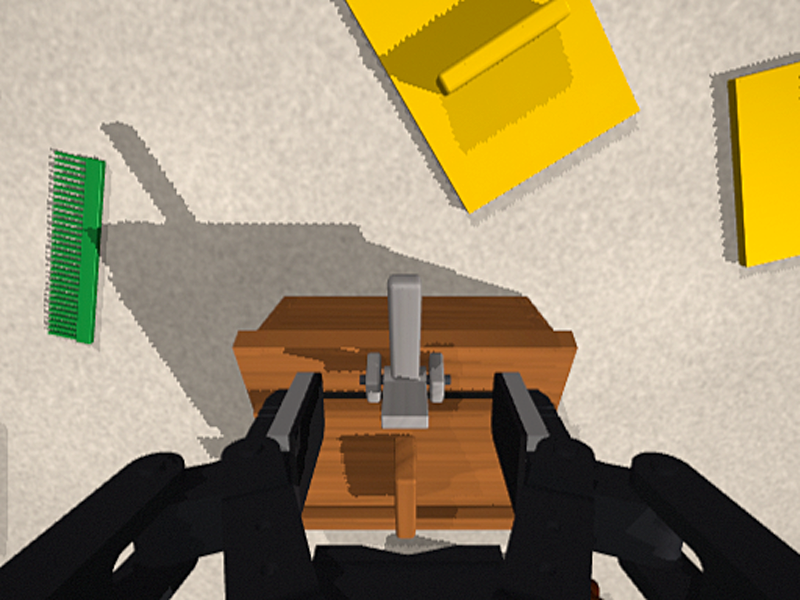

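The view shows the handle, with its tip at (404,276), centred between the open fingers (mid column 408). I'll descend and grip it lightly.

Request:
send_rows(series=[[[0.2, -0.012, -0.005, 0.2, 0, 0, 0], [0.2, -0.012, -0.005, 0.4, 0, 0, 0], [0.2, -0.012, -0.005, 0.55, 0, 0, 0], [0.2, -0.012, -0.005, 0.593, 0, 0, 0], [0.2, -0.012, -0.005, 0.593, 0, 0, 0], [0.2, -0.012, -0.005, 0.593, 0, 0, 0], [-1, -0.012, -0.005, 0.593, 0, 0, 0], [-1, -0.012, -0.005, 0.593, 0, 0, 0], [-1, -0.012, -0.005, 0.593, 0, 0, 0], [-1, -0.012, -0.005, 0.593, 0, 0, 0], [-1, -0.012, -0.005, 0.593, 0, 0, 0]]], squeeze=25)

```text
t: 11.75
tool_pos: [0.4676, -0.165, 0.1366]
orientation: [-3.141, 0.003, -2.903]
contact_force: [-1.0, 3.7, 6.0]
opening: 0.0154
gripper_force: 27.6
```

```bash
cat >> h.py <<'E'
def arc(angs,r,tcpoff=.019,xo=0):
    # rows for lever angles (deg): tool kept vertical, grasp point on the arc about the pivot
    O,F=frame(FO,FY);s=sense();R0=Ro.from_euler('xyz',s["orientation"]).as_matrix()
    for a in angs:
        t=np.radians(a);p=O+F@[.096+xo+r*np.cos(t),0,.014+r*np.sin(t)]-[0,0,tcpoff]
        print(a,(R0.T@(p-s["tool_pos"])/.2).round(3).tolist())
E
python3 - <<'E'
from h import *
s=sense();O,F=frame(FO,FY);print((F.T@(s["tool_pos"]+[0,0,.019]-O)).round(4),s["opening"],s["gripper_force"],s["contact_force"].round(1))
arc(range(0,115,10),.058)
E
```

```text
[0.1523 0.0008 0.0179] 0.015367355982641509 27.569195330142975 [-1.   3.7  6. ]
0 [0.016, 0.004, 0.014]
10 [-0.009, 0.004, -0.03]
20 [-0.042, 0.004, -0.068]
30 [-0.081, 0.004, -0.1]
40 [-0.125, 0.004, -0.126]
50 [-0.172, 0.004, -0.143]
60 [-0.222, 0.004, -0.151]
70 [-0.273, 0.004, -0.151]
80 [-0.322, 0.004, -0.142]
90 [-0.37, 0.004, -0.125]
100 [-0.413, 0.004, -0.099]
110 [-0.452, 0.004, -0.067]
```

Request:
send_rows(series=[[[-1, -0.011, 0, -0.022, 0, 0, 0], [-1, -0.025, 0, -0.044, 0, 0, 0], [-1, -0.04, 0, -0.064, 0, 0, 0], [-1, -0.058, 0, -0.082, 0, 0, 0], [-1, -0.097, 0, -0.114, 0, 0, 0], [-1, -0.141, 0, -0.14, 0, 0, 0], [-1, -0.188, 0, -0.157, 0, 0, 0], [-1, -0.188, 0, -0.157, 0, 0, 0], [-1, -0.188, 0, -0.157, 0, 0, 0]]])

```text
t: 12.65
tool_pos: [0.504, -0.1562, 0.1667]
orientation: [3.141, 0.002, -2.902]
contact_force: [-1.2, 0.7, -7.0]
opening: 0.0156
gripper_force: 25.5
```

```bash
cat >> h.py <<'E'
def lev():
    s=sense();O,F=frame(FO,FY);R=Ro.from_euler('xyz',s["orientation"]).as_matrix();g=F.T@(s["tool_pos"]-.019*R[:,2]-O)-[.096,0,.014]
    print("grip rel pivot",g.round(4),"r",np.hypot(g[0],g[2]).round(4),"ang",np.degrees(np.arctan2(g[2],g[0])).round(1),"F face",(F.T@s["contact_force"]).round(1),"open",round(float(s["opening"]),4),"grip",s["gripper_force"].round(1),"t",s["t"])
E
python3 - <<'E'
from h import *
lev();arc(range(50,121,10),.058)
E
```

```text
Traceback (most recent call last):
  File "h.py", line 48, in lev
    print("grip rel pivot",g.round(4),"r",np.hypot(g[0],g[2]).round(4),"ang",np.degrees(np.arctan2(g[2],g[0])).round(1),"F face",(F.T@s["contact_force"]).round(1),"open",round(float(s["opening"]),4),"grip",s["gripper_force"].round(1),"t",s["t"])
                                                                                                                                                                                                              ^^^^^^^^^^^^^^^^^^^^^^^^
AttributeError: 'float' object has no attribute 'round'
```

Request:
send_rows(series=[[[-1, -0.025, 0, -0.006, 0, 0, 0], [-1, -0.05, 0, -0.008, 0, 0, 0], [-1, -0.075, 0, -0.009, 0, 0, 0], [-1, -0.101, 0, -0.008, 0, 0, 0], [-1, -0.126, 0, -0.004, 0, 0, 0], [-1, -0.15, 0, 0.001, 0, 0, 0], [-1, -0.15, 0, 0.001, 0, 0, 0], [-1, -0.15, 0, 0.001, 0, 0, 0]]])

```text
t: 13.45
tool_pos: [0.5321, -0.1494, 0.1675]
orientation: [-3.142, 0.0, -2.903]
contact_force: [-4.8, -0.0, -3.5]
opening: 0.0154
gripper_force: 24.4
```

```bash
sed -i 's/s\["gripper_force"\].round(1)/s["gripper_force"]/' h.py; python3 - <<'E'
from h import *
lev();arc(range(80,121,10),.058)
E
```

```text
grip rel pivot [0.0093 0.0009 0.06  ] r 0.0607 ang 81.2 F face [ 2.8 -1.1 -5.2] open 0.0154 grip 24.362366795539856 t 13.45
80 [0.01, 0.004, 0.011]
90 [-0.038, 0.004, 0.028]
100 [-0.082, 0.004, 0.054]
110 [-0.12, 0.004, 0.086]
120 [-0.153, 0.004, 0.125]
```

Request:
send_rows(series=[[[-1, -0.025, 0, 0.008, 0, 0, 0], [-1, -0.048, 0, 0.017, 0, 0, 0], [-1, -0.07, 0, 0.029, 0, 0, 0], [-1, -0.092, 0, 0.043, 0, 0, 0], [-1, -0.112, 0, 0.058, 0, 0, 0], [-1, -0.13, 0, 0.075, 0, 0, 0], [-1, -0.13, 0, 0.075, 0, 0, 0], [-1, -0.13, 0, 0.075, 0, 0, 0]]])

```text
t: 14.25
tool_pos: [0.5622, -0.1424, 0.1563]
orientation: [-3.138, 0.014, -2.902]
contact_force: [2.9, 2.7, 5.2]
opening: 0.0143
gripper_force: 24.6
```

```bash
python3 - <<'E'
from h import *
lev();arc(range(100,131,10),.058)
E
```

```text
grip rel pivot [-0.0233  0.0011  0.0628] r 0.067 ang 110.4 F face [-1.  -1.9  6.2] open 0.0143 grip 24.566853940486908 t 14.25
100 [0.073, 0.006, -0.003]
110 [0.035, 0.006, 0.03]
120 [0.003, 0.006, 0.069]
130 [-0.022, 0.006, 0.113]
```

Request:
send_rows(series=[[[-1, -0.015, 0, 0.01, 0, 0, 0], [-1, -0.03, 0, 0.02, 0, 0, 0], [-1, -0.045, 0, 0.03, 0, 0, 0], [-1, -0.045, 0, 0.03, 0, 0, 0]]])

```text
t: 14.65
tool_pos: [0.5705, -0.1405, 0.1503]
orientation: [-3.139, 0.012, -2.902]
contact_force: [0.3, 2.8, 5.5]
opening: 0.0139
gripper_force: 24.5
```

```bash
python3 - <<'E'
from h import *
lev()
E
```

```text
grip rel pivot [-0.0336  0.0012  0.0609] r 0.0695 ang 118.9 F face [ 1.5 -2.7  5.4] open 0.0139 grip 24.468830823898315 t 14.65
```

```bash
python3 - <<'E'
from h import *
c=calibration("wrist");im=grab_frame("wrist")[...,::-1].copy();sd=grab_frame("side")[...,::-1]
cv2.imwrite("pics/s6.png",sd)
a=cv2.resize(im[120:330,106:406],(400,280),interpolation=cv2.INTER_CUBIC)
a2=np.vstack([a,np.zeros((20,400,3),np.uint8)])
b=cv2.resize(sd[150:240,250:370],(800,600),interpolation=cv2.INTER_CUBIC)[:,:]
b=cv2.resize(b,(400,300));
cv2.imwrite("pics/m6.png",cv2.convertScaleAbs(cv2.resize(np.hstack([a2,b]),(800,300)),alpha=1.4))
E
```

```text
(no output)
```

View pics/m6.png

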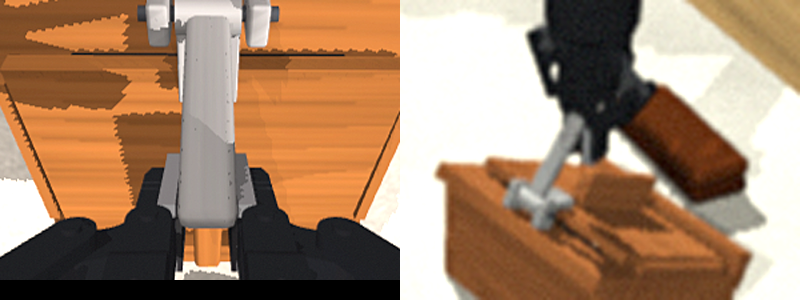

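```bash
python3 - <<'E'
from h import *
c=calibration("wrist");cs=calibration("side");O,F=frame(FO,FY)
for a in range(80,121,5):
    t=np.radians(a);u=np.array([np.cos(t),0,np.sin(t)]);n=np.array([np.sin(t),0,-np.cos(t)])  # n: robot/outer side face (5 mm)
    P=np.array([.096,0,.014]);w=lambda p,cc:proj(cc,O+F@p)
    x=w(P+.08*u+.005*n,c);y=w(P,cs);z=w(P+.08*u,cs)
    print(a,"wrist tip crop",((x-[106,120])*1.333).round(0),"side pivot/handle dir crop",((y-[250,150])*3.333+[400,0]).round(0),((z-[250,150])*3.333+[400,0]).round(0))
E
```

```text
80 wrist tip crop [209. 137.] side pivot/handle dir crop [528. 201.] [551. 113.]
85 wrist tip crop [209. 163.] side pivot/handle dir crop [528. 201.] [557. 112.]
90 wrist tip crop [209. 185.] side pivot/handle dir crop [528. 201.] [563. 112.]
95 wrist tip crop [209. 202.] side pivot/handle dir crop [528. 201.] [569. 113.]
100 wrist tip crop [209. 217.] side pivot/handle dir crop [528. 201.] [574. 115.]
105 wrist tip crop [209. 227.] side pivot/handle dir crop [528. 201.] [579. 117.]
110 wrist tip crop [209. 235.] side pivot/handle dir crop [528. 201.] [583. 120.]
115 wrist tip crop [209. 239.] side pivot/handle dir crop [528. 201.] [587. 123.]
120 wrist tip crop [208. 241.] side pivot/handle dir crop [528. 201.] [591. 127.]
```

The wrist view puts the handle tip at crop (207,225), which is about 103-105° and short of the 110° target. The pads have slid out toward the tip, so I'll regrip deeper and harder.

Request:
send_rows(series=[[[-0.3, 0, 0, 0, 0, 0, 0], [-0.3, 0, 0, 0, 0, 0, 0], [-0.3, 0, 0, 0, 0, 0, 0], [-0.3, 0, 0, 0, 0, 0, 0]]])

```text
t: 15.15
tool_pos: [0.5668, -0.1413, 0.1452]
orientation: [-3.142, 0.001, -2.903]
contact_force: [0.5, -0.4, -0.2]
opening: 0.0297
gripper_force: 0.0
```

```bash
python3 - <<'E'
from h import *
lev();arc([100,105,110,115],.056);arc([105],.056,xo=.0025);rel([0.5,0,0],down(FY))
E
```

```text
grip rel pivot [-0.0325  0.0012  0.0548] r 0.0637 ang 120.7 F face [-0.4  0.5  0. ] open 0.0297 grip 0.0 t 15.15
100 [0.103, 0.006, -0.05]
105 [0.083, 0.006, -0.035]
110 [0.065, 0.006, -0.018]
115 [0.049, 0.006, -0.0]
105 [0.094, 0.006, -0.04]
shift [0.1589, 0.7654, 0.7258] turn [-0.0, 0.0002, -0.0001] | tcp [ 0.5668 -0.1413  0.1452] F [ 0.5 -0.4 -0.2] open 0.0297 t 15.15 j6 [ 1.52 -2.15]
```

Request:
send_rows(series=[[[-0.3, 0.04, 0.006, -0.017, 0, 0, 0], [-0.3, 0.083, 0.006, -0.033, 0, 0, 0], [-0.3, 0.083, 0.006, -0.033, 0, 0, 0], [-0.3, 0.083, 0.006, -0.033, 0, 0, 0], [-1, 0.083, 0.006, -0.033, 0, 0, 0], [-1, 0.083, 0.006, -0.033, 0, 0, 0], [-1, 0.083, 0.006, -0.033, 0, 0, 0], [-1, 0.083, 0.006, -0.033, 0, 0, 0]]], squeeze=100)

```text
t: 15.95
tool_pos: [0.5505, -0.1448, 0.1523]
orientation: [-3.14, 0.001, -2.904]
contact_force: [-0.6, -4.3, 2.5]
opening: 0.0147
gripper_force: 97.5
```

Request:
send_rows(series=[[[-1, -0.01, 0, 0.008, 0, 0, 0], [-1, -0.02, 0, 0.017, 0, 0, 0], [-1, -0.03, 0, 0.028, 0, 0, 0], [-1, -0.037, 0, 0.036, 0, 0, 0], [-1, -0.037, 0, 0.036, 0, 0, 0], [-1, -0.037, 0, 0.036, 0, 0, 0]]])

```text
t: 16.55
tool_pos: [0.5554, -0.1438, 0.148]
orientation: [-3.139, -0.004, -2.904]
contact_force: [-9.2, -4.3, 14.7]
opening: 0.0143
gripper_force: 99.5
```

```bash
python3 - <<'E'
from h import *
lev();im=grab_frame("wrist")[...,::-1].copy();cv2.imwrite("pics/w7.png",im)
E
```

```text
grip rel pivot [-0.0208  0.0008  0.0525] r 0.0565 ang 111.6 F face [15.2  2.   9.1] open 0.0143 grip 99.49627876281738 t 16.55
```

Request:
send_rows(series=[[[-1, -0.012, 0, 0.008, 0, 0, 0], [-1, -0.025, 0, 0.015, 0, 0, 0], [-1, -0.025, 0, 0.015, 0, 0, 0], [-1, -0.025, 0, 0.015, 0, 0, 0]]])

```text
t: 17.0
tool_pos: [0.5583, -0.1431, 0.1455]
orientation: [-3.139, -0.008, -2.905]
contact_force: [-15.7, -5.5, 18.6]
opening: 0.0146
gripper_force: 100.8
```

```bash
python3 - <<'E'
from h import *
lev()
E
```

```text
grip rel pivot [-0.0247  0.0009  0.0515] r 0.0571 ang 115.6 F face [22.9  1.6  9.9] open 0.0146 grip 100.82393646240234 t 17.0
```

Request:
send_rows(series=[[[0.2, 0.02, 0, -0.01, 0, 0, 0], [0.2, 0.02, 0, -0.01, 0, 0, 0], [0.2, 0.02, 0, -0.01, 0, 0, 0], [0.2, 0.02, 0, -0.01, 0, 0, 0], [0.2, 0.02, 0, -0.2, 0, 0, 0], [0.2, 0.02, 0, -0.4, 0, 0, 0], [0.2, 0.02, 0, -0.6, 0, 0, 0], [0.2, 0.02, 0, -0.8, 0, 0, 0], [0.2, 0.02, 0, -0.8, 0, 0, 0], [0.2, 0.02, 0, -0.8, 0, 0, 0]]])

```text
t: 18.0
tool_pos: [0.559, -0.1418, 0.3026]
orientation: [-3.141, 0.003, -2.902]
contact_force: [-0.1, -0.1, -0.3]
opening: 0.0509
gripper_force: 0.0
```

```bash
python3 - <<'E'
from h import *
lev();st=sense();c=calibration("wrist");im=grab_frame("wrist")[...,::-1].copy();sd=grab_frame("side")[...,::-1];cs=calibration("side")
cv2.imwrite("pics/w8.png",im);O,F=frame(FO,FY);P=np.array([.096,0,.014]);w=lambda p,cc:proj(cc,O+F@p)
for a in range(90,121,5):
    t=np.radians(a);u=np.array([np.cos(t),0,np.sin(t)]);n=np.array([np.sin(t),0,-np.cos(t)])
    print(a,((w(P+.08*u+.005*n,c)-[106,120])*5/3).round(0),"side",((w(P+.08*u,cs)-[270,150])*5+[0,0]).round(0),((w(P,cs)-[270,150])*5).round(0))
a=cv2.resize(im[120:360,106:406],(500,400),interpolation=cv2.INTER_CUBIC)
b=cv2.resize(sd[150:230,270:330],(300,400),interpolation=cv2.INTER_CUBIC)
cv2.imwrite("pics/m8.png",cv2.convertScaleAbs(np.hstack([a,b]),alpha=1.4))
E
```

```text
grip rel pivot [ 0.0411 -0.0002  0.1942] r 0.1985 ang 78.0 F face [-0.1  0.1 -0.3] open 0.0509 grip 0.0 t 18.0
90 [257.  87.] side [145. 168.] [ 92. 302.]
95 [257.  99.] side [153. 170.] [ 92. 302.]
100 [257. 110.] side [161. 172.] [ 92. 302.]
105 [257. 119.] side [168. 175.] [ 92. 302.]
110 [257. 127.] side [175. 180.] [ 92. 302.]
115 [257. 134.] side [181. 185.] [ 92. 302.]
120 [257. 139.] side [186. 191.] [ 92. 302.]
```

View pics/m8.png

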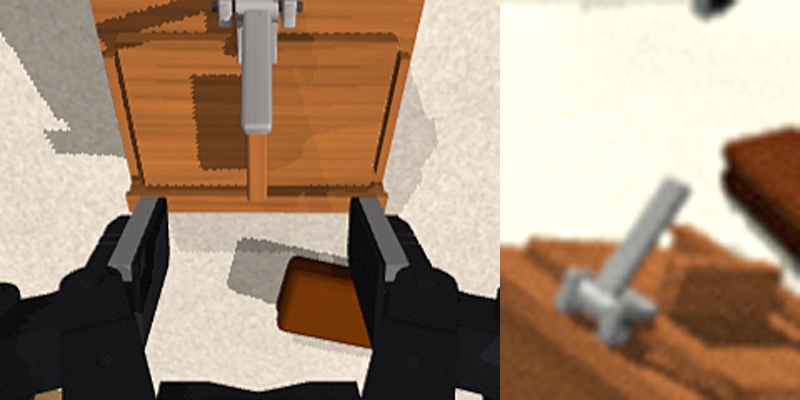

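The handle tip reads (257,130) in the wrist crop and (180,182) in the side crop. Both fit a lever angle of about 110°, past the required 102°. The lid is between the guides with its upper edge under the nose, and the gripper is clear, so I'll hand the job in.

```bash
python3 -c "
from rig import *
print(finish_job())"
```

```text
the job is handed in; nothing more can be done
None
```

The wooden lid is seated with its lower edge under the lip, the lever is swung over to about 110° (measured from the pictures), and the job is handed in; the judge returned no verdict.

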